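# Feel out the sticky spot in the basket's slide

## Task

The slide carriage in the hanging basket sticks somewhere along its rail. Stroke it slowly and gently through its full travel, first against the rubber stop at the switch-box end and then all the way against the stop at the other end, feeling for the place where it drags; then bring it back, leave it parked in the middle of that sticky spot so I can clean the rail there, and let go. Do not ram the stops, and leave the switch, bowl, rack and steamers alone.

Things in the scene. Friction and masses are not known exactly. Their poses are not given: they have to be found in the camera images.
- basket: White plastic basket, 310 x 600 x 85 mm, hung 20 mm above the work surface from a white post beyond each end; fixed, does not move. Origin under its centre. Its x axis points away from the robot across the basket, its y axis runs along the slide rail from the switch-box end (-y) to the other end. The near wall is 50 mm high, the end walls 85 mm.
- track: Aluminium slide rail, 34 x 340 mm, along the near side of the basket. Origin on its top face at mid-travel, 41 mm above the work surface; y axis along the rail, away from the switch-box end. It hides one unseen sticky spot about 30 mm long, stickiest in its middle, which lies 35 mm before to 65 mm past mid-travel: pushing the carriage takes 2 to 3 N elsewhere, 8 to 15 N there, either way.
- carriage: Blue carriage block on the rail, 44 mm wide, 60 mm long along the rail, 24 mm high, with an upright orange grip on it. Origin at the middle of its underside, on the rail's top face. It slides only along the rail's y; full travel 220 mm (origin from 110 mm before to 110 mm past the rail's middle), stays where it is left. It starts 15 to 45 mm from the stop at the switch-box end, always off the sticky spot.
- carriage_grip (a point): Point to grip: middle of the orange grip fin, 50 mm above the carriage origin. The fin is 16 mm thick along the rail, 30 mm wide across it, 46 mm tall, its top 18 mm above this point and the top of the blue block 27 mm below it. Same axes as the rail.
- stop_near: Black rubber stop, 34 x 12 x 20 mm, at the switch-box (-y) end of the rail; origin at the foot of its face toward the carriage. Springy, 3 N per mm, for 7 mm, then solid.
- stop_far: Like stop_near, at the other (+y) end of the rail.
- switch (a joint): Lever of the small white toggle switch box screwed to the outside of the basket's -y end wall; 0 as found, up to 0.8 rad when flipped. Leave alone.
- bowl_mid (a point): Blue ceramic bowl, 130 mm across, 55 mm high, in the basket behind the rail; point at its centre half-way up. Leave alone.
- rack_mid (a point): Steel wire rack lying flat with folded legs, 126 x 150 x 21 mm, in the basket; point at its centre half-way up. Leave alone.
- steamer_low_mid (a point): Lower of two stacked bamboo steamer tiers, each 143 mm across and 45 mm high, in the basket; point at its centre half-way up. Leave alone.
- steamer_top_mid (a point): Upper steamer tier, its top 90 mm above the basket floor (115 mm above the work surface); point at its centre half-way up. Leave alone.

How it is judged:
By the outcome, as a careful person would: the job done as asked, in the order asked, and still so for the second after the job is handed in, with the robot touching nothing.
It also fails if it takes over 54 s, if anything falls off the work surface, if the arm or the gripper's body presses on something with over 40 N, if the wrist force passes 120 N, or if a joint passes its speed limit or range.

## Robot

A 6-joint arm with a two-finger parallel gripper is mounted at the origin on the work surface. World frame = base frame: x ahead of the robot, y to its left, z up, the work surface at z = 0. Lengths are in m, angles in rad, forces in N, time in s.
With the tool pointing down it reaches from about 0.3 to 0.75 m from the base axis. Payload 8.5 kg.
Tool frame: the origin (TCP) lies at the very end of the fingers, on their centre line; the grasp point (between the pads) lies ctrl.grasp_offset behind it (ctrl.grasp_offset is the distance from the TCP to the grasp point, in m); y points along the fingers, z is the direction in which the jaws open and shut, and the axes are right-handed (so a half turn about y gives the same grasp; the last joint's range is limited). The gripper opens to 88 mm and grips with 3 to 60 N. Pads are 18 mm wide; open, the fingers measure 123 mm over their backs; the gripper's body (75 mm by 187 mm) begins 45 mm behind the grasp point.
Start: joints at [1.009, 0.381, 1.297, -0, 1.464, -0.215], TCP at [0.187, 0.517, 0.239] pointing down, gripper open.
Joint ranges: [-3.11, 3.11], [-0.89, 2.33], [0.22, 2.48], [-1.42, 4.56], [0.17, 2.85], [-2.88, 2.88]. Speed limits (rad/s): [2.39, 2.39, 3.14, 3.14, 3.14, 3.14].

## Interface

Orientations are given as a unit quaternion [x, y, z, w].
In Python, from station import ctrl, planner, monitor, eyes gives the robot as it stands. Calls block until the motion is done:
- ctrl.goto(position, orientation): joint-space move of the TCP to a pose.
- ctrl.move_straight(position, frame=None, max_speed=0.15, guard=None): straight line of the TCP; frame=None keeps the orientation; max_speed is the mean speed in m/s. With guard (N) it stops when the force on the tool has changed by that much, and returns True; else False.
- ctrl.move_j(angles): joint-space move.
- ctrl.move_gripper(opening, effort=None): opening from 0.0 (shut) to 1.0 (fully open); effort is the grip in N (None keeps the last); returns when the fingers have stopped.
- ctrl.pause(seconds).
- planner.inverse_kinematics(position, orientation): joint angles nearest the present ones, or None.
- monitor.get_state(): the state.
- eyes.camera(name): name is "scene" or "top" or "wrist"; returns (picture, depth): 420x560x3 uint8, red, green, blue; 420x560 float32, m along the optical axis (not along the pixel's ray), 0 where there is no reading.
- eyes.camera_info(name): a dict with "K" (3x3 intrinsics, pixels), "eye" and "attitude" of the camera in the world; the wrist camera has in their place "hand_eye" (4x4, takes a point from camera to tool coordinates, whose origin is the TCP and whose axes are the tool frame's). Camera axes: x right, y up, looking along -z (the intrinsics and any distortion apply to the point x, -y, -z); pixel columns grow to the right and rows downward; lengths in m; the calibration is good to about 2 mm. A picture is of the moment at which its call begins: read the wrist's pose just before it. camera_info takes no time and is no camera call.
A pose or a line that the arm cannot do raises ctrl.PlanningError and nothing moves.
- ctrl.job_done(): hands the job in, once; it reports no verdict.
The state is a dict: "time_s": time; "joints": joint angles; "joint_velocities": joint speeds; "joint_torque": joint torques, N m; "ee_pos": TCP position; "ee_rot": TCP orientation; "contact_force": force on the tool from outside, world axes, zero at the start; "wrist_torque": the same for the moment, N m; "gripper_width": opening from 0.0 (shut) to 1.0 (fully open).
Only numpy, scipy, OpenCV 4.12 (cv2) and the standard library are available. Lean on these libraries where they do the work, as an engineer would, in place of code of your own. Each camera call takes 0.05 s, during which the arm holds its last target. There are 200 camera calls.

## Working session

There is one attempt and no reset: what is moved stays moved. The work goes in short steps, each a Python script; the robot and the scene stay as the last script left them, time stands still between calls to the robot, and variables do not carry over. Pictures are saved under pics/ and viewed, about 8 in all and at most 12, crops included, and the job is handed in when it is done.

```bash
ls; mkdir -p pics; python3 - <<'E'
from station import ctrl, planner, monitor, eyes
import cv2,numpy as np
s=monitor.get_state(); print({k:np.round(v,3) for k,v in s.items()}, ctrl.grasp_offset)
ims=[]
for n in ("scene","top"):
    p,d=eyes.camera(n); np.savez(f'pics/{n}0.npz',p=p,d=d); ims.append(p[:,:,::-1]); i=eyes.camera_info(n); print(n,i)
    cv2.imwrite(f'pics/{n}0.png',p[:,:,::-1])
print(eyes.camera_info("wrist"))
E
```

```text
pics
{'time_s': np.float64(0.0), 'joints': array([ 1.009,  0.381,  1.298,  0.   ,  1.464, -0.215]), 'joint_velocities': array([-0.002, -0.   , -0.001, -0.   , -0.001, -0.002]), 'joint_torque': array([-1.0000e-03, -4.3792e+01, -2.2456e+01,  7.1000e-02,  3.5000e-02,
       -0.0000e+00]), 'ee_pos': array([0.187, 0.517, 0.238]), 'ee_rot': array([ 0.697, -0.122,  0.122, -0.696]), 'contact_force': array([ 0.526,  0.205, -0.395]), 'wrist_torque': array([0.016, 0.062, 0.034]), 'gripper_width': np.float64(1.005)} 0.0187
scene {'K': array([[449.13249632,   0.        , 270.42763836],
       [  0.        , 449.13249632, 203.42261836],
       [  0.        ,   0.        ,   1.        ]]), 'eye': array([ 1.23631168, -0.00268267,  0.83592373]), 'attitude': array([0.23624679, 0.24494726, 0.68864663, 0.64027659])}
top {'K': array([[409.38514022,   0.        , 283.19322836],
       [  0.        , 409.38514022, 209.02071858],
       [  0.        ,   0.        ,   1.        ]]), 'eye': array([ 0.58261346, -0.03054088,  0.99191548]), 'attitude': array([-0.02194393,  0.01006433,  0.71758221, -0.69605528])}
{'K': array([[355.8082046 ,   0.        , 280.05567213],
       [  0.        , 355.8082046 , 203.18587925],
       [  0.        ,   0.        ,   1.        ]]), 'hand_eye': array([[-5.94775656e-05, -9.65032292e-01, -2.62131019e-01,
        -6.68739675e-02],
       [-4.07274340e-04,  2.62131021e-01, -9.65032208e-01,
        -1.47666844e-01],
       [ 9.99999915e-01,  4.93614712e-05, -4.08623805e-04,
        -1.68022317e-04],
       [ 0.00000000e+00,  0.00000000e+00,  0.00000000e+00,
         1.00000000e+00]])}
```

View pics/top0.png

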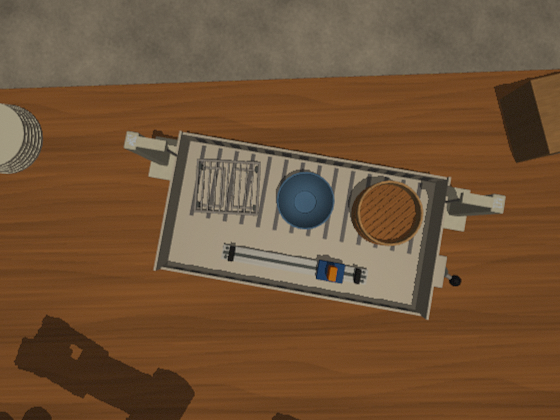

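View pics/scene0.png

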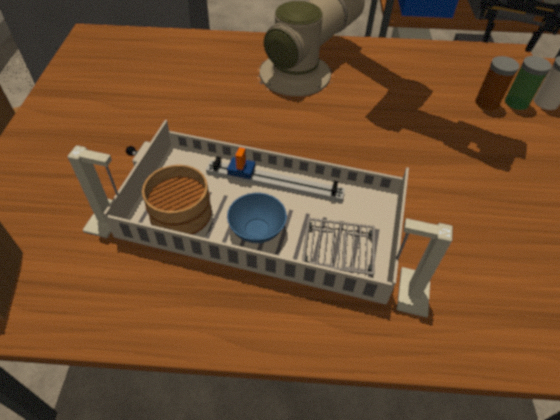

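The top view shows the rail running from the far stop at about (232,253) to the near stop at (360,275). The orange grip is at (333,271), and the switch box is on the right at (440,275), so -y is to the right. The scene view shows the grip at (240,160) and the stops at (217,163) and (336,187).

```bash
cat > h.py <<'E'
import numpy as np, cv2
from scipy.spatial.transform import Rotation as R
from station import ctrl, planner, monitor, eyes
def cam(n):
    i=eyes.camera_info(n); return i['K'],np.array(i['eye']),R.from_quat(i['attitude']).as_matrix()
def ray(n,u,v):
    K,e,A=cam(n); return e, A@np.array([(u-K[0,2])/K[0,0],-(v-K[1,2])/K[1,1],-1.])
def depthpts(n,d,m):
    K,e,A=cam(n); v,u=np.nonzero(m&(d>0)); z=d[v,u]
    return e+(np.c_[(u-K[0,2])/K[0,0],-(v-K[1,2])/K[1,1],-np.ones(len(u))]*z[:,None])@A.T
def plane(n,u,v,z):
    e,r=ray(n,u,v); return e+r*(z-e[2])/r[2]
def tri(a,b):
    (e1,r1),(e2,r2)=ray('top',*a),ray('scene',*b)
    s=np.linalg.lstsq(np.c_[r1,-r2],e2-e1,rcond=None)[0]; p,q=e1+s[0]*r1,e2+s[1]*r2
    return (p+q)/2,np.linalg.norm(p-q)
E
python3 - <<'E'
from h import *
np.set_printoptions(precision=4,suppress=True)
for n,roi in (('top',(235,290,220,375)),('scene',(140,205,205,350))):
    f=np.load(f'pics/{n}0.npz'); p,d=f['p'],f['d']; h=cv2.cvtColor(p,cv2.COLOR_RGB2HSV).astype(int)
    M=np.zeros(d.shape,bool); M[roi[0]:roi[1],roi[2]:roi[3]]=1
    H,S,V=h[...,0],h[...,1],h[...,2]
    for c,m in (('orange',(H<18)&(S>180)&(V>120)),('blue',(H>100)&(H<125)&(S>150)&(V>40)),('black',(V<45)&(S<120))):
        k,l,st,ce=cv2.connectedComponentsWithStats((m&M).astype(np.uint8))
        for j in range(1,k):
            if st[j,4]<15: continue
            P=depthpts(n,d,l==j); zs=np.percentile(P[:,2],[5,50,95]) if len(P) else None
            print(n,c,st[j],ce[j],zs,np.median(P,0))
            if c=='orange':
                t=P[P[:,2]>zs[2]-.004]; print('  top pts',len(t),t.mean(0),np.ptp(t,0))
    b=p[roi[0]:roi[1],roi[2]:roi[3],::-1]; cv2.imwrite(f'pics/crop_{n}.png',cv2.resize(b,None,fx=5,fy=5,interpolation=cv2.INTER_CUBIC))
E
python3 -c "
import cv2,numpy as np
a=cv2.imread('pics/crop_top.png');b=cv2.imread('pics/crop_scene.png');w=max(a.shape[1],b.shape[1])
f=lambda i:cv2.copyMakeBorder(i,0,0,0,w-i.shape[1],0)
cv2.imwrite('pics/crops.png',np.vstack([f(a),f(b)]))"
```

```text
top orange [329 267   8  14  88] [332.3636 273.4091] [0.1064 0.1099 0.1119] [ 0.4817 -0.1167  0.1099]
  top pts 74 [ 0.4815 -0.1172  0.1101] [0.0278 0.0159 0.0057]
top blue [316 260  29  23 294] [329.2993 270.5   ] [0.0607 0.0643 0.0667] [ 0.4838 -0.1058  0.0643]
top black [228 246   7  15  74] [231.0135 253.1892] [0.0565 0.0608 0.0634] [0.5287 0.1061 0.0608]
top black [353 268   8  16  83] [356.7952 275.3614] [0.0432 0.0606 0.0638] [ 0.4699 -0.1771  0.0606]
scene orange [ 226  140  124   26 1258] [307.6669 148.0008] [-0.0024  0.0003  0.0028] [0.3359 0.0606 0.0003]
  top pts 1032 [0.3395 0.0484 0.0008] [0.0978 0.3311 0.0063]
scene orange [236 148   9   9  63] [239.9048 152.    ] [0.1062 0.1092 0.1118] [ 0.4824 -0.1173  0.1092]
  top pts 52 [ 0.4822 -0.1168  0.1097] [0.0269 0.0168 0.0046]
scene blue [228 159  26  19 229] [241.5502 168.9301] [0.0526 0.0636 0.0663] [ 0.4953 -0.1068  0.0636]
scene black [213 157   7  14  57] [216.5965 163.6491] [0.0469 0.0594 0.0633] [ 0.4752 -0.1768  0.0594]
scene black [301 164   6   6  15] [303.5333 166.3333] [0.0406 0.0468 0.0541] [0.4556 0.0337 0.0468]
scene black [332 181   5  15  41] [334.0732 188.9756] [0.0498 0.0605 0.0643] [0.5388 0.1062 0.0605]
```

View pics/crops.png

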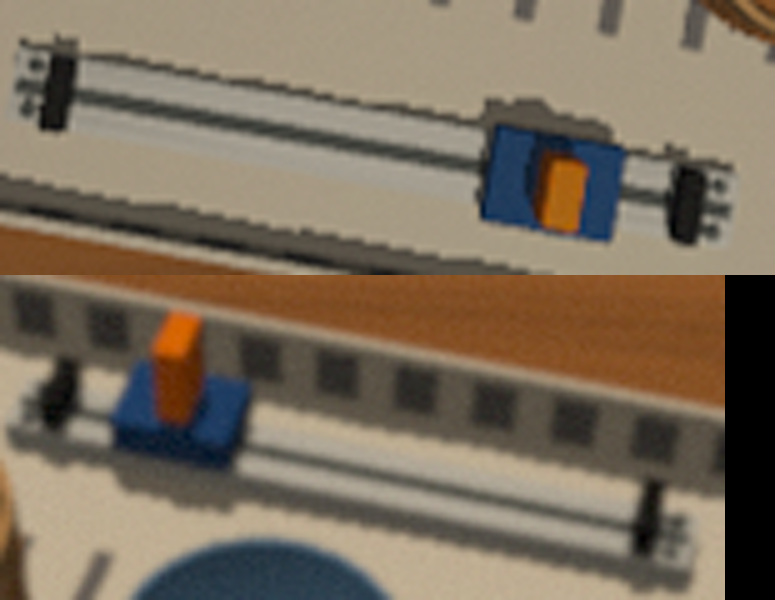

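The crops confirm the layout: grip fin at top-view (332,273) and scene-view (240,152), with both depth views agreeing on a fin top at z ≈ 0.109. The stops are at (231,253) and (357,275). Next I'll refine the rail direction from the long edges, then move above the grip.

```bash
python3 - <<'E'
from h import *
np.set_printoptions(precision=4,suppress=True)
f=np.load('pics/top0.npz'); p,d=f['p'],f['d']
P=depthpts('top',d,d>0)
u0=np.array([.21,.978]); n0=np.array([.978,-.21]); c=np.array([.482,-.117])
a=(P[:,:2]-c)@u0; b=(P[:,:2]-c)@n0
def fit(sel,nm):
    Q=P[sel,:2].astype(np.float32)
    for _ in range(3):
        vx,vy,x,y=cv2.fitLine(Q,cv2.DIST_HUBER,0,.005,.001).ravel(); r=(Q[:,0]-x)*vy-(Q[:,1]-y)*vx; Q=Q[abs(r)<.006]
    s=np.sign(vy); print(nm,len(Q),'yaw',np.degrees(np.arctan2(-vx*s,vy*s)),'rms',r.std(), 'offset b', ((np.array([x,y])-c)@n0))
fit((abs(P[:,2]-.07)<.004)&(b<-.03)&(b>-.12)&(abs(a-.1)<.25),'near wall')
fit((P[:,2]>.085)&(P[:,2]<.112)&(b>.16)&(b<.28)&(abs(a-.1)<.25),'far wall')
# rail slot: dark pixels between block and far stop, cast on plane z=.041
h=cv2.cvtColor(p,cv2.COLOR_RGB2HSV).astype(int)
q=[]
for u in range(240,312):
    v0=254+(u-240)*(266-254)/(312-240); vs=np.arange(int(v0)-4,int(v0)+6); w=np.clip(150-h[vs,u,2],0,None).astype(float)
    if w.sum()>0: q.append(plane('top',u,(w*vs).sum()/w.sum(),.041)[:2])
q=np.float32(q); vx,vy,x,y=cv2.fitLine(q,cv2.DIST_HUBER,0,.002,.001).ravel(); r=(q[:,0]-x)*vy-(q[:,1]-y)*vx; s=np.sign(vy)
print('slot yaw',np.degrees(np.arctan2(-vx*s,vy*s)),r.std(),(np.array([x,y])-c)@n0)
for (t,sc) in (((332.4,273.4),(239.9,152.)),((231,253.2),(334.1,189)),((356.8,275.4),(216.6,163.6))): print(*tri(t,sc))
fin,_=tri((332.4,273.4),(239.9,152.))
for yaw in (-12.,):
  for sg in (1,-1):
    th=np.radians(yaw); u=np.array([-np.sin(th),np.cos(th),0])*sg; y=np.array([0,0,-1.]); Q=R.from_matrix(np.c_[np.cross(y,u),y,u]).as_quat()
    j=planner.inverse_kinematics([.482,-.117,.2],Q); print(sg,Q,j)
E
```

```text
near wall 554 yaw -11.692701 rms 0.0016180173 offset b -0.05979762694238124
far wall 401 yaw -12.170547 rms 0.0015651993 offset b 0.24313014994190632
slot yaw -11.720936 0.00014722953 -0.0017265703370645505
[ 0.4817 -0.1173  0.1087] 0.0003019146493766793
[0.5277 0.1075 0.0507] 1.6343990551828654e-05
[ 0.4693 -0.178   0.0533] 3.291898612331456e-05
1 [ 0.7032 -0.0739  0.0739 -0.7032] [-0.4773  0.3208  1.51   -0.      1.3108 -1.8387]
-1 [ 0.0739  0.7032 -0.7032 -0.0739] [-0.4773  0.3208  1.51    0.      1.3108  1.3029]
```

```bash
cat >> h.py <<'E'
np.set_printoptions(precision=4,suppress=True)
YAW=np.radians(-11.8); U=np.array([-np.sin(YAW),np.cos(YAW),0]); N=np.array([U[1],-U[0],0]); _y=np.array([0,0,-1.])
Q=R.from_matrix(np.c_[np.cross(_y,U),_y,U]).as_quat()
C=np.array([.4812,-.117,.091-.0187+.001])   # fin, TCP height at grasp
def force(n=5):
    f=[]
    for _ in range(n): f.append(monitor.get_state()['contact_force']); ctrl.pause(.01)
    return np.mean(f,0)
def along(p): return (np.asarray(p)-C)@U
E
python3 - <<'E'
from h import *
t0=monitor.get_state()['time_s']
ctrl.goto(C+[0,0,.09],Q)
s=monitor.get_state(); p,d=eyes.camera('wrist'); print(s['time_s']-t0,s['ee_pos'],force())
cv2.imwrite('pics/w1.png',p[:,:,::-1])
i=eyes.camera_info('wrist'); K=i['K']; T=np.eye(4); T[:3,:3]=R.from_quat(s['ee_rot']).as_matrix(); T[:3,3]=s['ee_pos']; T=T@np.array(i['hand_eye'])
h=cv2.cvtColor(p,cv2.COLOR_RGB2HSV).astype(int); m=(h[...,0]<18)&(h[...,1]>180)&(h[...,2]>90)&(d>0)
v,u=np.nonzero(m); z=d[v,u]; W=T[:3,3]+(np.c_[(u-K[0,2])/K[0,0],-(v-K[1,2])/K[1,1],-np.ones(len(u))]*z[:,None])@T[:3,:3].T
W=W[(abs(W[:,2]-.109)<.004)&(np.linalg.norm(W[:,:2]-C[:2],axis=1)<.04)]
print(len(W),W.mean(0),'along',along(W.mean(0)),'across',(W.mean(0)-C)@N, 'extents',np.ptp(W@U),np.ptp(W@N))
r=cv2.minAreaRect((W[:,:2]*1000).astype(np.float32)); print(r)
E
```

```text
2.4917 [ 0.4814 -0.1164  0.1634] [-0.023   0.3562  0.0415]
952 [ 0.4802 -0.1168  0.1109] along -1.3997264172423582e-05 across -0.0010128767138679639 extents 0.014945484516165472 0.028959427826808437
((479.78802490234375, -117.72285461425781), (14.947602272033691, 28.942180633544922), 78.01881408691406)
```

View pics/w1.png

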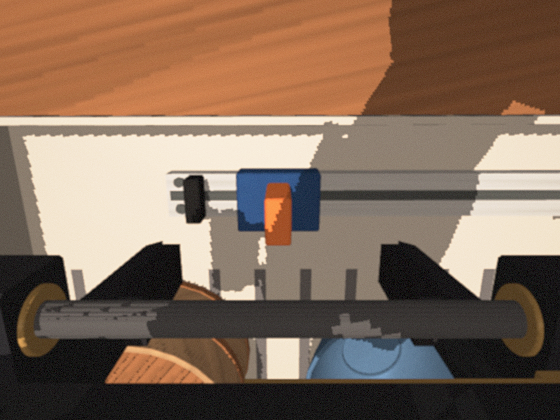

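The wrist view shows the fin at about (278,215), centred between the open fingers, with the near stop at (194,200). It measures 15 x 29 mm with yaw −12°, which agrees with the overhead views. Next: descend, grip, and stroke to the switch-box stop in small steps.

```bash
sed -i 's/^C=np.array(\[.4812/C=np.array([.4803/' h.py
cat >> h.py <<'E'
import json
def stroke(s, lim, step, F0, thr, speed=.02, arm=None):
    """step along rail from commanded s toward lim; stop when |F along| >= thr (only past arm). logs (s_cmd, s_meas, Fu, Fn, Fz, t)"""
    L=[]; sg=np.sign(step)
    while sg*(lim-s)>1e-6:
        s+=step; ctrl.move_straight(C+U*s,max_speed=speed)
        st=monitor.get_state(); f=st['contact_force']-F0
        L.append([s,along(st['ee_pos']),f@U,f@N,f[2],st['time_s']])
        if abs(f[:2]@N[:2])>25 or (abs(f@U)>=thr and (arm is None or sg*(s-arm)>0)) or abs(f@U)>22: break
    return s,L
E
python3 - <<'E'
from h import *
ctrl.move_gripper(.6,30)
print('descend guard',ctrl.move_straight(C,max_speed=.08,guard=8),monitor.get_state()['ee_pos']-C)
F0=force(); ctrl.move_gripper(0.,30)
st=monitor.get_state(); print('width mm',st['gripper_width']*88,'F',force()-F0,'along',along(st['ee_pos']),st['time_s'])
s,L=stroke(0.,-.014,-.002,F0,7.)
print(np.array(L)*[1e3,1e3,1,1,1,1]); json.dump([list(F0),s,L],open('a.json','w'))
E
```

```text
descend guard False [ 0.0002 -0.0001  0.0004]
width mm 15.68666755051131 F [ 0.1107 -0.195   1.0048] along -3.081475251140822e-05 5.3167
[[ -2.      -2.036    1.0331   0.2375   0.0896   5.6083]
 [ -4.      -4.167    0.3675  -0.1156   1.6458   5.8583]
 [ -6.      -6.2047   0.3798   0.5845   0.8033   6.1083]
 [ -8.      -8.2104   0.2557  -0.5313   1.2899   6.3583]
 [-10.     -10.2041   0.1014   0.0042   1.5383   6.6083]
 [-12.     -12.1896  -0.0083  -0.0246   1.0689   6.8583]
 [-14.     -14.1932  -0.2226  -0.0692   0.7276   7.1083]]
```

Force relaxes to about zero at the end of each step, so friction has to be sampled during motion. I'll test polling the state from a thread.

```bash
cat >> h.py <<'E'
import threading
def polled(s,speed,F0,guard=None):
    L=[]; run=[1]; err=[]
    def w():
        try:
            while run[0]:
                st=monitor.get_state()
                if not L or st['time_s']>L[-1][-1]:
                    f=st['contact_force']-F0; L.append([along(st['ee_pos']),f@U,f@N,f[2],st['time_s']])
        except Exception as e: err.append(repr(e))
    t=threading.Thread(target=w); t.start()
    try: g=ctrl.move_straight(C+U*s,max_speed=speed,guard=guard)
    finally: run[0]=0; t.join()
    return g,np.array(L),err
E
python3 - <<'E'
from h import *
F0=np.array(json.load(open('a.json'))[0])
g,L,err=polled(-.020,.02,F0,guard=10)
print(g,len(L),err); print(L[::max(1,len(L)//20)]*[1e3,1,1,1,1])
E
```

```text
Still running in the background as job /tmp/bash_jobs.1000/407a9759731e (pid 598). You'll get a notice when it ends.
```

```bash
cat /tmp/bash_jobs.1000/407a9759731e/std*; kill -- -$(cat /tmp/bash_jobs.1000/407a9759731e/pid); sleep 1; timeout 30 python3 - <<'E'
from h import *
st=monitor.get_state(); print(st['time_s'],along(st['ee_pos'])*1e3,st['contact_force'],st['gripper_width'])
E
```

```text
7.5583 -20.443716058762657 [ 0.0271 -1.3805  1.3571] 0.1803541675521574
```

Threads deadlock the interface, though the move itself finished cleanly at −20.4 mm. I'll use guarded moves instead, starting with the near stop.

```bash
timeout 100 python3 - <<'E'
from h import *
F0=np.array(json.load(open('a.json'))[0])
g=ctrl.move_straight(C+U*-.036,max_speed=.015,guard=8)
for k in range(4):
    st=monitor.get_state(); f=st['contact_force']-F0; print(g,st['time_s'],along(st['ee_pos'])*1e3,f@U,f@N,f[2]); ctrl.pause(.1)
E
```

```text
True 8.2417 -28.995568480333894 2.840009265955722 1.1701257713481188 3.917258162169416
True 8.3417 -28.825495346778585 4.337080460305637 -0.04720053597825781 4.119345820280255
True 8.4417 -28.76862370976471 2.4927085072782558 0.40479277664494034 4.967444288888975
True 8.5417 -28.729187018820006 2.3220209925279818 0.5542043469968884 3.953792791130097
```

Near stop touched, compressed about 1.6 mm, so −110 corresponds to s ≈ −27.1 mm and mid-travel to s ≈ 83 mm. Now stroke toward the far end, feeling for drag.

```bash
timeout 200 python3 - <<'E'
from h import *
F0=np.array(json.load(open('a.json'))[0])
def show(t,g):
    st=monitor.get_state(); f=st['contact_force']-F0; a=along(st['ee_pos']); print(t,g,'t%.2f s%.2f Fu%.2f Fn%.2f Fz%.2f'%(st['time_s'],a*1e3,f@U,f@N,f[2])); return a
g=ctrl.move_straight(C+U*.025,max_speed=.035,guard=15); show('to 25',g)
a=.025; trips=0
while a<.170 and trips<2:
    g=ctrl.move_straight(C+U*.175,max_speed=.03,guard=6); a=show('feel',g)
    if not g: break
    trips+=1
    a0=a
    for k in range(16):                  # small steps through the spot
        g2=ctrl.move_straight(C+U*(a0+.002*(k+1)),max_speed=.02,guard=20); show(' step %.1f'%((a0+.002*(k+1))*1e3),g2)
        if g2: break
    break
E
```

```text
to 25 False t10.32 s25.10 Fu0.25 Fn-1.03 Fz5.60
feel True t12.66 s85.32 Fu3.55 Fn-0.36 Fz4.97
 step 87.3 False t12.94 s87.13 Fu-0.88 Fn-1.85 Fz6.58
 step 89.3 False t13.19 s89.00 Fu-0.98 Fn-1.26 Fz6.26
 step 91.3 False t13.44 s90.98 Fu-1.96 Fn-2.16 Fz6.54
 step 93.3 False t13.69 s93.11 Fu-0.07 Fn-1.33 Fz6.58
 step 95.3 False t13.94 s95.19 Fu0.91 Fn-1.70 Fz5.85
 step 97.3 False t14.19 s97.30 Fu0.41 Fn-1.63 Fz5.67
 step 99.3 False t14.44 s99.36 Fu1.76 Fn-1.67 Fz5.77
 step 101.3 False t14.69 s101.41 Fu1.32 Fn-1.84 Fz5.62
 step 103.3 False t14.94 s103.47 Fu2.10 Fn-1.10 Fz5.00
 step 105.3 False t15.19 s105.54 Fu2.19 Fn-1.64 Fz6.70
 step 107.3 False t15.44 s107.69 Fu3.98 Fn-2.31 Fz6.26
 step 109.3 False t15.69 s109.71 Fu3.81 Fn-1.43 Fz5.54
 step 111.3 False t15.94 s111.61 Fu2.28 Fn-2.30 Fz5.82
 step 113.3 False t16.19 s113.37 Fu0.17 Fn-1.20 Fz4.66
 step 115.3 False t16.44 s115.29 Fu-0.59 Fn-1.90 Fz4.84
 step 117.3 False t16.69 s117.28 Fu-0.33 Fn-2.01 Fz5.61
```

```bash
cat >> h.py <<'E'
F0=np.array(json.load(open('a.json'))[0])
def show(t,g):
    st=monitor.get_state(); f=st['contact_force']-F0; a=along(st['ee_pos']); print(t,g,'t%.2f s%.2f Fu%.2f Fn%.2f Fz%.2f'%(st['time_s'],a*1e3,f@U,f@N,f[2])); return a
E
timeout 200 python3 - <<'E'
from h import *
g=ctrl.move_straight(C+U*.180,max_speed=.03,guard=9); show('to 180',g)
if not g:
    g=ctrl.move_straight(C+U*.201,max_speed=.015,guard=8); show('far stop',g); ctrl.pause(.2); show('rest',g)
E
```

```text
to 180 False t18.93 s179.78 Fu-1.46 Fn-2.35 Fz5.63
far stop True t19.98 s195.26 Fu-5.27 Fn-1.04 Fz4.79
rest True t20.18 s195.08 Fu-5.23 Fn-0.39 Fz4.86
```

```bash
timeout 200 python3 - <<'E'
from h import *
g=ctrl.move_straight(C+U*.170,max_speed=.03,guard=15); show('to 170',g)
g=ctrl.move_straight(C+U*.020,max_speed=.03,guard=6); a=show('feel back',g); ctrl.pause(.1); show('rest',g)
E
```

```text
to 170 False t21.18 s169.51 Fu0.87 Fn-3.28 Fz5.04
feel back True t23.50 s110.23 Fu-3.13 Fn-1.39 Fz4.44
rest True t23.60 s110.48 Fu-3.81 Fn-0.05 Fz3.90
```

Both passes felt the same drag: it began at s = 85.3 mm going out and 110.2 mm coming back. The centre is therefore about 97.8 mm, roughly 15 mm past mid-travel. Park there and release.

```bash
timeout 200 python3 - <<'E'
from h import *
s=.0978
g=ctrl.move_straight(C+U*s,max_speed=.015,guard=22); ctrl.pause(.2); a=show('park',g)
if abs(a-s)>.0006:
    g=ctrl.move_straight(C+U*(2*s-a),max_speed=.015,guard=22); ctrl.pause(.2); show('trim',g)
ctrl.move_gripper(.5); show('open',0); print(monitor.get_state()['gripper_width'])
p0=monitor.get_state()['ee_pos']
print(ctrl.move_straight(p0+[0,0,.10],max_speed=.08,guard=8)); show('up',0)
st=monitor.get_state(); p,d=eyes.camera('wrist'); cv2.imwrite('pics/w2.png',p[:,:,::-1])
i=eyes.camera_info('wrist'); K=i['K']; T=np.eye(4); T[:3,:3]=R.from_quat(st['ee_rot']).as_matrix(); T[:3,3]=st['ee_pos']; T=T@np.array(i['hand_eye'])
h=cv2.cvtColor(p,cv2.COLOR_RGB2HSV).astype(int); m=(h[...,0]<18)&(h[...,1]>180)&(h[...,2]>90)&(d>0)
v,u=np.nonzero(m); z=d[v,u]; W=T[:3,3]+(np.c_[(u-K[0,2])/K[0,0],-(v-K[1,2])/K[1,1],-np.ones(len(u))]*z[:,None])@T[:3,:3].T
W=W[(abs(W[:,2]-.109)<.004)&(np.linalg.norm(W[:,:2]-st['ee_pos'][:2],axis=1)<.05)]
print(len(W),W.mean(0),'fin along mm',along(W.mean(0))*1e3)
p,d=eyes.camera('top'); cv2.imwrite('pics/top2.png',p[:,:,::-1]); p,d=eyes.camera('scene'); cv2.imwrite('pics/sc2.png',p[:,:,::-1])
E
python3 -c "
import cv2,numpy as np
a=[cv2.resize(cv2.imread(f'pics/{n}.png'),(400,300)) for n in('w2','sc2')]
cv2.imwrite('pics/end.png',np.hstack(a))"
```

```text
park False t24.85 s99.21 Fu7.76 Fn-1.40 Fz5.07
trim False t25.30 s97.04 Fu3.84 Fn-1.02 Fz5.68
open 0 t25.88 s96.36 Fu-0.23 Fn1.12 Fz0.34
0.5002733619644664
False
up 0 t27.28 s96.39 Fu-0.69 Fn-0.35 Fz-0.72
1080 [ 0.4986 -0.0217  0.111 ] fin along mm 97.01226904947694
```

View pics/end.png

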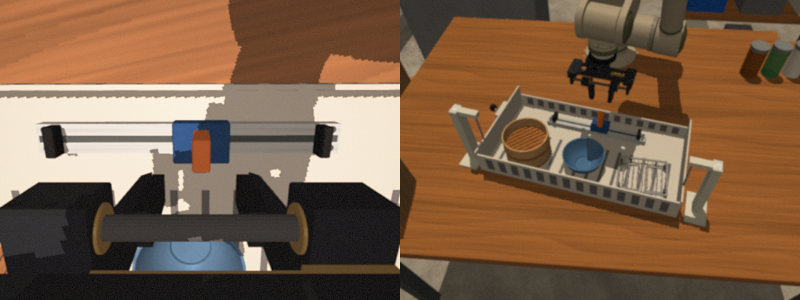

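The wrist view (left) shows the fin at about (201,150), free between the open fingers and clear of them. The scene view (right) shows the bowl, rack, steamers and switch where they were. The fin measures s = 97.0 mm against a target of 97.8 mm.

```bash
timeout 60 python3 -c "
from station import ctrl
ctrl.job_done()"
```

```text
the job is handed in; nothing more can be done
```

The carriage is parked in the sticky spot about 14–15 mm past mid-travel, and I have let go and handed the job in. It took about 27 s of the 54 s allowed.

- **Stops:** I gripped the fin and stroked slowly to the switch-box stop first, then to the far stop. Each was compressed about 2 mm. The two contacts came out 220 mm apart, matching the stated travel.
- **Sticky spot:** Drag passed the 6 N threshold at s = 85.3 mm going out and 110.2 mm coming back, with s measured along the rail from the carriage's starting point. That puts the middle at about 97.8 mm.
- **Last checks:** The wrist camera put the released fin at 97.0 mm, 0.8 mm from target. The tool force was about zero and the gripper was raised clear. The final picture shows the bowl, rack, steamers and switch where they were; I checked those by eye only.

**What went less well:**
- **Force profile:** Forces relaxed when the arm stopped, and reading the state from a thread during motion hung that script, though the arm's move had already finished. I therefore have no full force profile. The middle comes from the two drag edges, which I'd trust to about 2 mm. The leftover forces while stepping through the spot suggested about 99 mm.
- **Parking:** The first move ended about 1.4 mm off target and needed a small trim.

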